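# Show the first filter plate's frosted label to the reader

## Task

Log the glass filter plate that stands in the rack's first position (the slot beside the blue end plate): fold the rack's wire handle fully down to either side, then draw that plate up out of its slot, gripping it by its clear part with no finger on the frosted end. Finish holding it still, clear of everything, in front of the label reader: frosted end centred before the window at the reading distance of about 160 mm, label face turned up and square to the window (the corner notch tells you which end is frosted and which face is the label face). Leave the other plate in its slot, do not disturb the other things on the bench, and end with the plate in the grip; do not put it down.

Things in the scene. Friction and masses are not known exactly. Their poses are not given: they have to be found in the camera images.
- rack: staining rack, fixed, 105 x 135 mm: sheet end plates (34 mm high, 38 at the middle) at y = +66 (BLUE) and -66 mm (bare steel), between them white combs with three slots 10.4 mm wide along x, at y = +36 (position 1), 0 (empty) and -36 (position 3). Plates rest at z = 10, teeth reach z = 32, plate tops z = 66. Origin on the bench under the middle, z up
- rack_handle (a joint): wire handle's fold angle (rad): 0 upright over the plates, barring their way out; +1.58 fully down towards rack +x, -1.58 towards rack -x, then level at z = 26 mm. Starts within 0.3 of upright. Axis: parallel to rack y at x = 0, z = 26 mm. Friction about 1.1 N at the bar; stays where it is left
- handle_bar (a point): middle of the handle's cross bar: steel wire 8 mm thick, along the rack's y, about 145 mm wide, 72 mm from the hinge axis (98 mm above the bench when upright)
- position_1 (a point): bottom of the slot of position 1, where the middle of the plate's lower edge rests
- plate_a: teal glass filter plate 96 x 8 x 56 mm, 107 g, on a long edge. Origin: middle of that edge; x along its length to the FROSTED end, y out of the label face, z up (top edge z = 56). Label: matt white with bars, x = 18 to 48; other face plain. Notch 9 x 9 mm in the top corner at the frosted end. Notch seen upper right: label on the far side; upper left: near side
- plate_a_label (a point): centre of plate_a's frosted label, on the label face (plate x = 30, y = 4, z = 26 mm)
- plate_b: second plate, the same in every way, same axes, standing the other way round. Both stand notch uppermost; which of the two is in position 1 (so which way that one faces) changes from run to run; the other is in position 3
- plate_b_label (a point): centre of plate_b's frosted label, on the label face (plate x = 30, y = 4, z = 26 mm)
- reader_head: label reader's head: light grey box 60 x 78 x 60 mm with black rim and dark red window, on a post 410 mm tall with a grey foot (110 x 130 mm) behind it; fixed. Origin at the middle of the window, 302 mm above the bench; z is the reading axis, out of the window towards the robot's left and 45 degrees downward; y is level
- reading_point (a point): the point 160 mm in front of the window on the reading axis, where the label is read best
- wash_bottle: wash bottle with red cap and spout, 225 mm tall, loose bystander; origin under its middle
- beaker_0: glass beaker, 74 mm wide, 96 mm tall, loose bystander; origin under its middle
- petri_dish_0: flat glass petri dish, 88 mm wide, 14 mm tall, loose bystander; origin under its middle
- forceps: forceps, 117 mm long, lying loose, bystander; origin under the middle

How it is judged:
On the way, in this order (a step that is already met when the one before it is completed fails the run):
1. the wire handle is folded down to one side ((value of joint rack_handle above 1.3 rad or value of joint rack_handle below -1.3 rad)), for 0.2 s.
2. the plate of position 1 is lifted out of its slot in the fingers, the other plate still in its own (((z of plate_a in the frame of rack above 0.06 m and contact force between the fingers and plate_a above 1 N and y of plate_b in the frame of rack between -0.044 and -0.028 m and z of plate_b in the frame of rack below 0.014 m and angle between plate_b's own z axis and vertical below 0.2 rad and distance of plate_b from where it was at the start of the episode below 0.008 m) or (z of plate_b in the frame of rack above 0.06 m and contact force between the fingers and plate_b above 1 N and y of plate_a in the frame of rack between -0.044 and -0.028 m and z of plate_a in the frame of rack below 0.014 m and angle between plate_a's own z axis and vertical below 0.2 rad and distance of plate_a from where it was at the start of the episode below 0.008 m))), for 0.2 s.
At the end, for the whole second after the job is handed in: Position 1's plate is still, in the fingers (their middle at plate x under 9 mm), touching no rack or reader; label centre 120-200 mm before the window, within 20 mm of its axis in x and y, label face up, square within 0.22 rad. Other plate within 8 mm, handle folded past 1.3 rad ((value of joint rack_handle above 1.3 rad or value of joint rack_handle below -1.3 rad) and ((contact force between the fingers and plate_a above 1 N and x of the grasp point in the frame of plate_a below 0.009 m and z of plate_a_label in the frame of reader_head between 0.12 and 0.2 m and x of plate_a_label in the frame of reader_head between -0.02 and 0.02 m and y of plate_a_label in the frame of reader_head between -0.02 and 0.02 m and angle between the y axis of plate_a and the z axis of reader_head, either way round below 0.22 rad and angle between plate_a's own y axis and vertical below 1.2 rad and linear speed of plate_a below 0.02 m/s and contact force between plate_a and rack below 0.1 N and contact force between plate_a and reader below 0.1 N and y of plate_b in the frame of rack between -0.044 and -0.028 m and z of plate_b in the frame of rack below 0.014 m and angle between plate_b's own z axis and vertical below 0.2 rad and distance of plate_b from where it was at the start of the episode below 0.008 m) or (contact force between the fingers and plate_b above 1 N and x of the grasp point in the frame of plate_b below 0.009 m and z of plate_b_label in the frame of reader_head between 0.12 and 0.2 m and x of plate_b_label in the frame of reader_head between -0.02 and 0.02 m and y of plate_b_label in the frame of reader_head between -0.02 and 0.02 m and angle between the y axis of plate_b and the z axis of reader_head, either way round below 0.22 rad and angle between plate_b's own y axis and vertical below 1.2 rad and linear speed of plate_b below 0.02 m/s and contact force between plate_b and rack below 0.1 N and contact force between plate_b and reader below 0.1 N and y of plate_a in the frame of rack between -0.044 and -0.028 m and z of plate_a in the frame of rack below 0.014 m and angle between plate_a's own z axis and vertical below 0.2 rad and distance of plate_a from where it was at the start of the episode below 0.008 m))); the arm keeps its last pose, push and grip.
It fails at once if a bystander on the bench (wash bottle, beaker, petri dish, forceps) is moved by more than 30 mm (distance of any of wash_bottle, beaker_0, petri_dish_0, forceps from where it was at the start of the episode above 0.03 m).
It also fails if it takes over 51 s, if anything falls off the work surface, if the arm or the gripper's body presses on something with over 40 N, if the wrist force passes 120 N, or if a joint passes its speed limit or range.

## Robot

A 6-joint arm with a two-finger parallel gripper is mounted at the origin on a cart in front of the work surface, level with it; the furniture and walls round the work are solid. World frame = base frame: x ahead of the robot, y to its left, z up, the work surface at z = 0. Lengths are in m, angles in rad, forces in N, time in s.
With the tool pointing down it reaches from about 0.25 to 0.775 m from the base axis. Payload 4 kg.
Tool frame: the origin (TCP) lies midway between the tips of the shut fingers; the grasp point (between the pads) lies grip_point_offset behind it (grip_point_offset is the distance from the TCP to the grasp point, in m); z points along the fingers, y is the line along which they close (so a half turn about z gives the same grasp; the last joint's range is limited). The gripper opens to 94 mm and grips with 3 to 60 N. Pads are 16 mm wide; open, the fingers measure 119 mm over their backs; the gripper's body (75 mm by 177 mm) begins 78 mm behind the grasp point.
Start: joints at [1.162, 0.087, 1.371, -0, 1.684, -0.103], TCP at [0.166, 0.524, 0.206] pointing down, gripper open.
Joint ranges: [-3.1, 3.1], [-0.76, 2.03], [0.27, 2.55], [-1.08, 4.22], [0.17, 2.65], [-2.57, 2.57]. Speed limits (rad/s): [2.79, 2.79, 3.14, 3.14, 3.14, 3.14].

## Interface

Orientations are given as [roll, pitch, yaw] about the fixed x, y, z axes, in that order (R = Rz(yaw) Ry(pitch) Rx(roll)).
In Python, from bench import * gives the robot as it stands. The module is installed in compiled form; this text tells all that it offers.
- The arm moves only by the tool apply_moves, never from a script. Its argument "commands" is a list of rows, each a list of 7 numbers: the turn, a rotation vector about the world's x, y, z in rad, then the shift along the world's x, y, z in m, then the opening in per cent of the stroke, from 0 (shut) to 100 (fully open). In form: [[ax, ay, az, x, y, z, jaw], ...]. A call has exactly 5 rows; each row is the pose to reach, as a shift and turn from the pose commanded when the call began; what a row does not reach only later rows make up. A row lasts 1/10 s, in which the tool goes at most 50 mm and 8.59 degrees, less where a joint would pass 70% of its speed; a pose out of reach is approached as far as the arm can. A call with a gripper value outside its range is refused whole. The fingers move at their own pace and stop on an object; the grip force is fixed at half the most. Time passes only in rows, so rows that repeat a pose let the fingers close, or fill a call up. It gives the time, the measured TCP pose, the force, the opening and the grip force at its end, in the units of the state.
- get_obs(): the state, without advancing time (a new reading comes with each control period).
- snapshot(name): name is "scene" or "top"; returns a dict with "pixels" (384x512x3 uint8, red, green, blue), "vertical_fov" (degrees; the focal length in pixels is half the picture's height over the tangent of half this angle, whatever the lens; pixels are square), "cx", "cy" (the principal point, pixels), "k1" (the pictures are not rectified: a ray, as slopes to the right and down, at radius r is drawn at 1 + k1 r^2 times it, then the intrinsics apply), "rvec" (rotation vector, rad) and "tvec" (3), from world to camera coordinates, as OpenCV has them. Camera axes: x right, y down, z forward; pixel columns grow to the right and rows downward; lengths in m; the calibration is good to about 2 mm. A picture is of the moment at which its call begins. There is no depth.
- close_job(): hands the job in; it is judged then, once.
Trained networks look in the newest picture that a camera, given by its name, has taken for a name from the list of things; names that differ only in an ending like _2 or _b are one class to them, and where a whole thing is asked for, a point or a joint stands for the part that bears it (a point fixed in the world has none). Each returns a list of dicts, best first, with "score" (0 to 1); they miss things now and then, are a little off and sometimes report something else, mostly with a low value. They report only what shows in the picture. A call takes as long as a camera call.
- masks_of(camera, query): "mask" (384x512 bool, what is visible of it) and "extent" ([left, top, right, bottom] in pixels, round what is visible of it).
- place_of(camera, query): "pixel" ([column, row] in pixels: a listed point, or the origin of a listed thing).
The state is a dict: "time": time; "joint_positions": joint angles; "qvel": joint speeds; "joint_torque": joint torques, N m; "tool_pos": TCP position; "ee_rot": TCP orientation; "wrist_force": force on the tool from outside, world axes, zero at the start; "wrist_torque": the same for the moment, N m; "width": finger opening in m; "finger_force": force on a finger pad.
Only numpy, scipy, OpenCV 4.12 (cv2) and the standard library are available. Lean on these libraries where they do the work, as an engineer would, in place of code of your own. Each camera call takes 0.05 s, during which the arm holds its last target. There are 200 camera calls.

## Working session

There is one attempt and no reset: what is moved stays moved. The work goes in short steps, Python scripts to look and compute and a tool call to move; the robot and the scene stay as the last step left them, time stands still between calls to the robot, and variables do not carry over. Pictures are saved under pics/ and viewed, at most 10 in all, crops included, and the job is handed in when it is done.

Besides the shell and the picture viewer there is one more tool, called in YAML: its name, and indented under it one key for each argument. apply_moves: Moves the arm, as the interface text tells. Its arguments: {"type":"object","properties":{"commands":{"type":"array"}},"required":["commands"]}

```bash
mkdir -p pics
cat > h.py <<'E'
from bench import *
import numpy as np, cv2
from scipy.spatial.transform import Rotation as Ro
def cam(s):
    f=192/np.tan(np.radians(s["vertical_fov"])/2)
    K=np.array([[f,0,s["cx"]],[0,f,s["cy"]],[0,0,1]]);D=np.array([s["k1"],0,0,0,0.])
    return K,D,np.array(s["rvec"],float),np.array(s["tvec"],float)
def ray(s,px):
    K,D,r,t=cam(s);R=cv2.Rodrigues(r)[0]
    u=cv2.undistortPoints(np.array([[px]],float),K,D)[0,0]
    return -R.T@t, R.T@np.array([u[0],u[1],1])
def onz(s,px,z):
    c,d=ray(s,px);return c+d*(z-c[2])/d[2]
def proj(s,P):
    K,D,r,t=cam(s);return cv2.projectPoints(np.array(P,float).reshape(-1,3),r,t,K,D)[0][:,0]
def tri(a,pa,b,pb):
    A=[];B=[]
    for s,p in((a,pa),(b,pb)):
        c,d=ray(s,p);d/=np.linalg.norm(d);M=np.eye(3)-np.outer(d,d);A.append(M);B.append(M@c)
    return np.linalg.lstsq(np.vstack(A),np.hstack(B),rcond=None)[0]
def save(s,n,crop=None,k=1):
    im=s["pixels"][:,:,::-1]
    if crop: im=im[crop[1]:crop[3],crop[0]:crop[2]]
    cv2.imwrite("pics/"+n,cv2.resize(im,None,fx=k,fy=k,interpolation=cv2.INTER_CUBIC))
E
python3 - <<'E'
from h import *
import pickle
S={n:snapshot(n) for n in("scene","top")}
pickle.dump(S,open("s0.pkl","wb"))
for n,s in S.items():
    save(s,n+"0.png",k=1.5)
    print(n,s["vertical_fov"],ray(s,[256,192]))
    for q in("rack","handle_bar","position_1","plate_a","plate_b","plate_a_label","reader_head","reading_point","wash_bottle","beaker_0","petri_dish_0","forceps"):
        print(q,[(np.round(d["pixel"]).tolist(),round(d["score"],2)) for d in place_of(n,q)][:3])
print(get_obs())
E
```

```text
scene 43.70635437115466 (array([-0.4659543 , -0.75175692,  1.30836108]), array([ 0.5863454 ,  0.42661113, -0.68879148]))
rack [([223.0, 209.0], 0.95)]
handle_bar [([220.0, 190.0], 0.6)]
position_1 [([212.0, 215.0], 0.95)]
plate_a [([214.0, 219.0], 0.55), ([231.0, 204.0], 0.42)]
plate_b [([214.0, 219.0], 0.55), ([231.0, 204.0], 0.42)]
plate_a_label [([222.0, 199.0], 0.67)]
reader_head [([296.0, 184.0], 0.83)]
reading_point []
wash_bottle [([368.0, 262.0], 0.75)]
beaker_0 [([188.0, 167.0], 0.55)]
petri_dish_0 [([348.0, 298.0], 0.76), ([229.0, 206.0], 0.31), ([216.0, 217.0], 0.27)]
forceps [([276.0, 192.0], 0.47)]
top 56.37530187958765 (array([ 0.50499023, -0.03538641,  1.4177189 ]), array([ 0.01903187, -0.00657636, -0.99983128]))
rack [([220.0, 203.0], 0.93)]
handle_bar [([216.0, 205.0], 0.63), ([208.0, 190.0], 0.58)]
position_1 [([217.0, 213.0], 0.65)]
plate_a [([214.0, 212.0], 0.5), ([217.0, 192.0], 0.49)]
plate_b [([214.0, 212.0], 0.5), ([217.0, 192.0], 0.49)]
plate_a_label [([209.0, 192.0], 0.41)]
reader_head [([310.0, 202.0], 0.7)]
reading_point []
wash_bottle [([357.0, 184.0], 0.
[... 170 characters left out ...]
.0], 0.29)]
{'time': 1.3, 'joint_positions': array([ 1.16188324e+00,  8.72115557e-02,  1.37067932e+00, -2.35461237e-05,
        1.68360478e+00, -1.03080156e-01]), 'qvel': array([-0.00028558, -0.00107771,  0.00025761,  0.00077976,  0.00230142,
        0.00023728]), 'joint_torque': array([-9.34657837e-04, -3.40042019e+01, -3.02595305e+01,  7.17747537e-02,
        2.36192759e-02, -2.41953401e-06]), 'tool_pos': array([0.16560988, 0.52450024, 0.20551006]), 'ee_rot': array([3.14149858e+00, 3.32526911e-05, 2.83575707e+00]), 'wrist_force': array([-0.04634103, -0.08350751, -0.00605074]), 'wrist_torque': array([ 0.0084089 ,  0.02773718, -0.07073097]), 'finger_force': 0.0, 'width': 0.09426341224922755}
```

View pics/scene0.png

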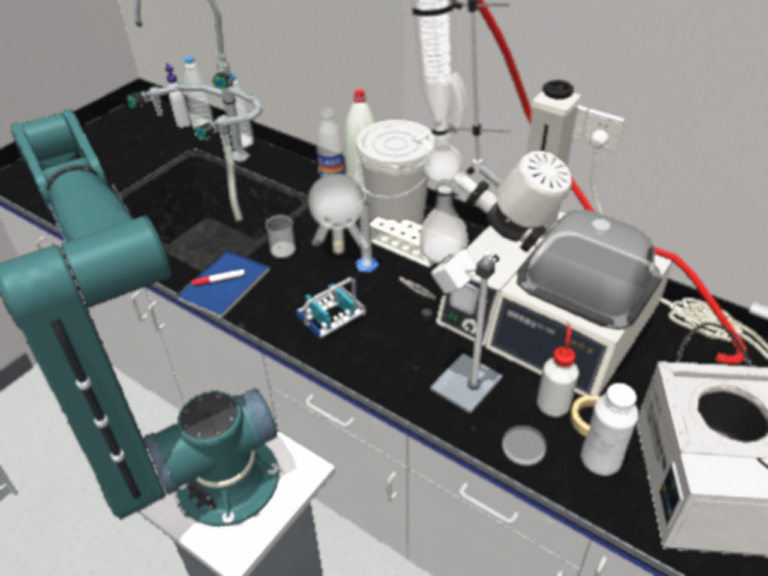

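View pics/top0.png

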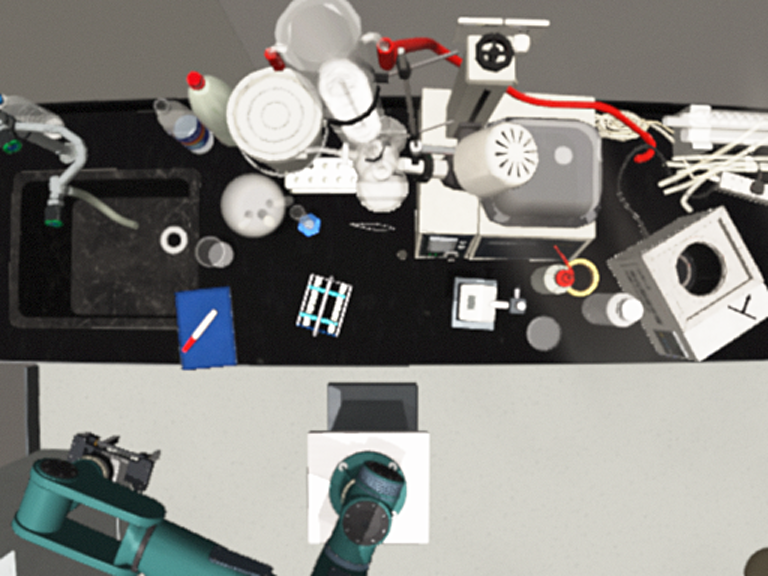

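The bench: the rack is near (216,203) in the top view, the reader near (315,202), and the handle is close to upright. I'll zoom in on the rack in both views.

Run:
```python
from h import *
import pickle
S=pickle.load(open("s0.pkl","rb"))
a=S["scene"]["pixels"][170:240,180:260,::-1];b=S["top"]["pixels"][175:235,180:260,::-1]
f=lambda x:cv2.resize(x,None,fx=5,fy=5,interpolation=cv2.INTER_CUBIC)
A,B=f(a),f(b); B=cv2.copyMakeBorder(B,0,A.shape[0]-B.shape[0],0,0,cv2.BORDER_CONSTANT)
for i in range(0,80,10):
    for im in (A,B): cv2.line(im,(i*5,0),(i*5,6),(0,0,255),1)
for j in range(0,70,10):
    for im in (A,B): cv2.line(im,(0,j*5),(6,j*5),(0,0,255),1)
cv2.imwrite("pics/crop.png",np.hstack([A,B]))
for n,s in S.items():
  for q in("rack","handle_bar","plate_a","reader_head","wash_bottle","beaker_0","petri_dish_0","forceps"):
    print(n,q,[(np.round(d["extent"]).tolist(),round(d["score"],2)) for d in masks_of(n,q)][:3])
sc,tp=S["scene"],S["top"]
for z in (0,.026,.06): print(z,onz(sc,[223,209],z).round(4),onz(tp,[220,203],z).round(4))
P=dict(rack=([223,209],[220,203]),pos1=([212,215],[217,213]),bar=([220,190],[216,205]),reader=([296,184],[310,202]))
for k,(p,q) in P.items(): 
    X=tri(sc,p,tp,q); print(k,X.round(4),proj(sc,X).round(1),proj(tp,X).round(1))
```

```text
scene rack [([200.0, 184.0, 243.0, 224.0], 0.58)]
scene handle_bar []
scene plate_a [([206.0, 199.0, 220.0, 220.0], 0.61), ([283.0, 165.0, 316.0, 199.0], 0.58), ([223.0, 193.0, 234.0, 210.0], 0.51)]
scene reader_head [([282.0, 166.0, 316.0, 197.0], 0.87)]
scene wash_bottle [([357.0, 220.0, 385.0, 274.0], 0.94)]
scene beaker_0 [([177.0, 143.0, 195.0, 170.0], 0.73), ([200.0, 188.0, 241.0, 226.0], 0.21)]
scene petri_dish_0 [([334.0, 284.0, 365.0, 312.0], 0.91)]
scene forceps []
top rack [([202.0, 184.0, 236.0, 224.0], 0.59)]
top handle_bar [([211.0, 188.0, 219.0, 221.0], 0.66)]
top plate_a [([205.0, 211.0, 219.0, 216.0], 0.58)]
top reader_head [([305.0, 188.0, 329.0, 213.0], 0.63)]
top wash_bottle [([351.0, 176.0, 380.0, 197.0], 0.57)]
top beaker_0 [([128.0, 160.0, 156.0, 180.0], 0.72)]
top petri_dish_0 [([352.0, 210.0, 374.0, 237.0], 0.85)]
top forceps [([201.0, 185.0, 235.0, 223.0], 0.34)]
0 [0.5002 0.1097 0.    ] [0.4884 0.0977 0.    ]
0.026 [0.481  0.0926 0.026 ] [0.4887 0.0952 0.026 ]
0.06 [0.4559 0.0702 0.06  ] [0.4891 0.092  0.06  ]
rack [0.4878 0.097  0.0177] [[223.3 209. ]] [[219.7 203.2]]
pos1 [0.4462 0.1124 0.0121] [[213.4 215. ]] [[215.9 213.8]]
bar [0.4828 0.1006 0.1184] [[219.9 190. ]] [[216.1 204.9]]
reader [ 0.4939 -0.2105  0.2982] [[296.6 183.9]] [[309.5 202.4]]
```

View pics/crop.png

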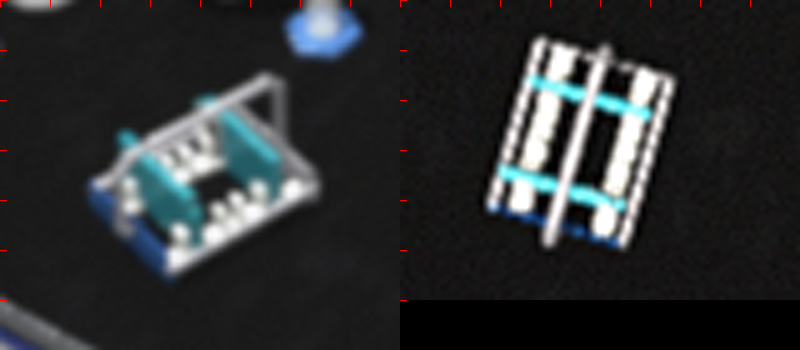

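Run:
```python
from h import *
import pickle
S=pickle.load(open("s0.pkl","rb")); sc,tp=S["scene"],S["top"]
hsv=cv2.cvtColor(tp["pixels"],cv2.COLOR_RGB2HSV)
m=((hsv[...,0]>82)&(hsv[...,0]<100)&(hsv[...,1]>60)&(hsv[...,2]>110)).astype(np.uint8)
M=np.zeros_like(m);M[180:228,195:240]=m[180:228,195:240]
ys,xs=np.nonzero(M)
for nm,sel in(("front",ys>203+(xs-218)*.25),("back",ys<=203+(xs-218)*.25)):
    W=np.array([onz(tp,[x,y],.066)[:2] for x,y in zip(xs[sel],ys[sel])])
    c=W.mean(0);u=np.linalg.svd(W-c)[2][0];u*=np.sign(u[1]);p=(W-c)@u
    print(nm,c.round(4),np.degrees(np.arctan2(u[1],u[0])).round(1),p.min().round(4),p.max().round(4),((p.min()+p.max())/2*u+c).round(4),len(W))
# handle
d=[d for d in masks_of("top","handle_bar")][:1]
for e in d:
    yy,xx=np.nonzero(e["mask"]);W=np.array([onz(tp,[x,y],.096)[:2] for x,y in zip(xx,yy)]);c=W.mean(0);u=np.linalg.svd(W-c)[2][0];u*=-np.sign(u[0]);p=(W-c)@u
    print("handle",c,np.degrees(np.arctan2(u[1],u[0])),p.min(),p.max())
r=masks_of("top","rack")[0]["mask"];yy,xx=np.nonzero(r);W=np.array([onz(tp,[x,y],.03)[:2] for x,y in zip(xx,yy)]).astype(np.float32)
print("rack rect",cv2.minAreaRect(W*1000))
for n,z in(("top",.32),):
    e=masks_of(n,"reader_head")[0]["mask"].astype(np.uint8);yy,xx=np.nonzero(e);W=np.array([onz(tp,[x,y],z)[:2] for x,y in zip(xx,yy)]).astype(np.float32);print("head",cv2.minAreaRect(W*1000))
a=sc["pixels"][155:275,275:345,::-1];b=tp["pixels"][175:235,290:360,::-1]
f=lambda x,k:cv2.resize(x,None,fx=k,fy=k,interpolation=cv2.INTER_CUBIC)
A=f(a,5);B=f(b,5)
# rectified plate faces, rack frame guess
yaw=np.radians(75.3);R=np.array([[np.cos(yaw),-np.sin(yaw)],[np.sin(yaw),np.cos(yaw)]]);o=np.array([.488,.0965])
rows=[]
for ypl in(.040,-.032):
    gx,gz=np.meshgrid(np.linspace(-.06,.06,241),np.linspace(.075,.0,151))
    P=np.c_[(o+np.c_[gx.ravel(),np.full(gx.size,ypl)]@R.T),gz.ravel()]
    q=proj(sc,P).reshape(151,241,2).astype(np.float32)
    rows.append(f(cv2.remap(sc["pixels"],q[...,0],q[...,1],cv2.INTER_CUBIC)[:,:,::-1],1.4))
C=np.vstack(rows);h=600
Z=np.zeros((600,800,3),np.uint8);Z[:A.shape[0],:350]=A;Z[:300,400:750]=B
Z=Z;Cc=C[:,:400];
hh=min(300,Cc.shape[0]);Z[300:600,400:400+f(Cc,300/Cc.shape[0]).shape[1]]=f(Cc,300/Cc.shape[0])
cv2.imwrite("pics/crop2.png",Z)
```

```text
front [0.4558 0.1257] 73.8 -0.0518 0.0473 [0.4552 0.1235] 71
back [0.5223 0.0986] 73.6 -0.0459 0.0486 [0.5227 0.0998] 66
handle [0.47219931 0.11207353] 164.0498060153024 -0.07165725984805378 0.05543803925465444
rack rect ((484.6369323730469, 109.10618591308594), (98.17719268798828, 139.76254272460938), 72.89720916748047)
head ((498.2953186035156, -228.84295654296875), (77.52103424072266, 73.81581115722656), 89.87862396240234)
```

View pics/crop2.png

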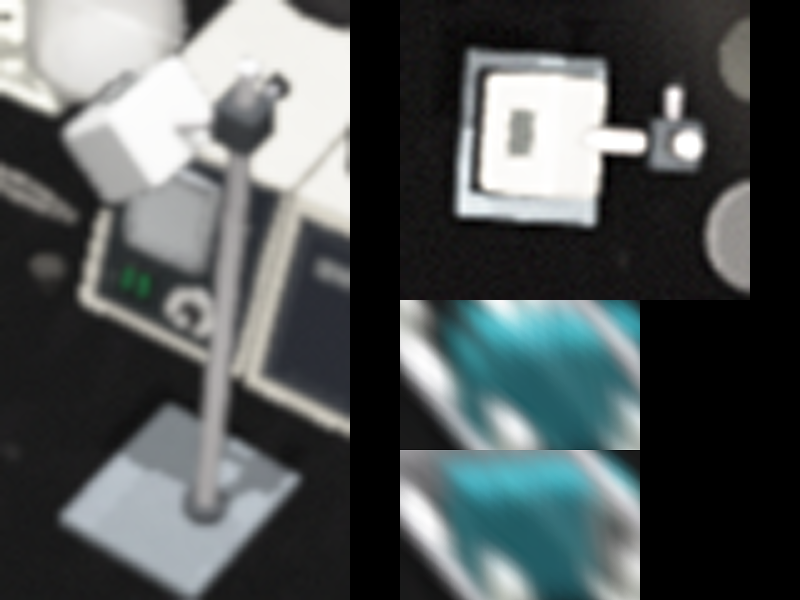

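```bash
cat > ov.py <<'E'
from h import *
def rp(o,yaw,p):
    p=np.atleast_2d(p).astype(float);c,s=np.cos(yaw),np.sin(yaw)
    return np.c_[o[0]+c*p[:,0]-s*p[:,1],o[1]+s*p[:,0]+c*p[:,1],p[:,2]]
E
python3 - <<'E'
from ov import *
import pickle,bench
from scipy.optimize import least_squares
print([n for n in dir(bench) if not n.startswith('_')], getattr(bench,"grip_point_offset",None))
S=pickle.load(open("s0.pkl","rb")); sc,tp=S["scene"],S["top"]
def cost(v,full=False):
    o,yaw,th,H=v[:2],v[2],v[3],.0
    R=[]
    def add(s,off,uv,p,w=1):
        px=(np.array(uv,float)+.5)/5-.5+np.array(off)
        R.append(w*(proj(s,rp(o,yaw,p))[0]-px))
    T=(180,175);C=(180,170)
    for uv,p in(((90,208),(52.5,66,34)),((225,245),(-52.5,66,34)),((140,40),(52.5,-66,34)),((272,78),(-52.5,-66,34)),((97,172),(48,36,66)),((227,206),(-44,36,66)),((128,80),(44,-36,66)),((252,114),(-48,-36,66))): add(tp,T,uv,np.array(p)/1e3)
    hb=lambda y:np.array([72*np.sin(th),y,26+72*np.cos(th)])/1e3
    add(tp,T,(148,242),hb(72));add(tp,T,(205,50),hb(-72))
    for uv,p in(((170,275),(-52.5,66,0)),((95,185),(52.5,66,34)),((318,190),(-52.5,-66,34))): add(sc,C,uv,np.array(p)/1e3)
    add(sc,C,(270,78),hb(-72))
    R_=np.array(R)
    return R_ if full else R_.ravel()
r=least_squares(cost,[.488,.105,1.28,0],loss="soft_l1")
print(r.x.round(4));print(cost(r.x,True).round(1).tolist())
E
```

```text
['IKError', 'close_job', 'get_obs', 'grip_point_offset', 'masks_of', 'place_of', 'snapshot'] 0.0188
[ 0.4876  0.1104  1.2897 -0.0428]
[[0.5, -0.3], [-0.4, -0.1], [0.0, 0.5], [-0.3, 0.5], [1.1, 0.0], [-1.5, 0.0], [1.3, 0.4], [-0.1, 0.4], [0.2, -0.5], [-0.3, 0.4], [1.1, 2.4], [-0.8, -1.6], [-0.6, -3.5], [1.5, -1.0]]
```

apply_moves:
  commands:
    - [0,0,-0.14,0.03,-0.034,0,0]
    - [0,0,-0.28,0.06,-0.068,0,0]
    - [0,0,-0.42,0.09,-0.102,0,0]
    - [0,0,-0.56,0.12,-0.136,0,0]
    - [0,0,-0.7,0.15,-0.17,0,0]

```text
time: 2.75
tool_pos: [0.3165, 0.3531, 0.2057]
ee_rot: [3.141, -0.0, 2.131]
wrist_force: [0.5, 0.5, -0.7]
width: 0.0575
finger_force: 0.0
```

apply_moves:
  commands:
    - [0,0,-0.14,0.03,-0.034,0,0]
    - [0,0,-0.28,0.06,-0.068,0,0]
    - [0,0,-0.42,0.09,-0.102,0,0]
    - [0,0,-0.56,0.12,-0.136,0,0]
    - [0,0,-0.7,0.15,-0.17,0,0]

```text
time: 3.25
tool_pos: [0.4666, 0.1829, 0.2058]
ee_rot: [3.141, -0.0, 1.43]
wrist_force: [0.9, 1.0, -0.2]
width: 0.0171
finger_force: 0.0
```

apply_moves:
  commands:
    - [0,0,-0.07,0.016,-0.02,-0.03,0]
    - [0,0,-0.14,0.031,-0.037,-0.06,0]
    - [0,0,-0.14,0.031,-0.037,-0.09,0]
    - [0,0,-0.14,0.031,-0.037,-0.118,0]
    - [0,0,-0.14,0.031,-0.037,-0.118,0]

```text
time: 3.75
tool_pos: [0.4933, 0.1465, 0.0828]
ee_rot: [-3.133, 0.004, 1.295]
wrist_force: [0.6, -0.4, -0.4]
width: 0.0005
finger_force: 0.0
```

Run:
```python
from h import *
a=snapshot("scene");b=snapshot("top");o=get_obs();print(o["tool_pos"],o["ee_rot"],o["width"],o["joint_positions"])
f=lambda x:cv2.resize(x,None,fx=5,fy=5,interpolation=cv2.INTER_CUBIC)
A=f(a["pixels"][140:250,175:255,::-1]);B=f(b["pixels"][150:240,180:260,::-1])
for im,s,off in((A,a,(175,140)),(B,b,(180,150))):
    p=proj(s,o["tool_pos"])[0];cv2.circle(im,tuple(((p-off+.5)*5).astype(int).tolist()),4,(0,0,255),-1)
B=cv2.copyMakeBorder(B,0,100,0,0,cv2.BORDER_CONSTANT)
cv2.imwrite("pics/p5.png",np.hstack([A,B]))
```

```text
[0.49650513 0.14754228 0.08773408] [-3.14113115e+00  2.01442563e-04  1.29583785e+00] 0.0004272148188700254 [1.79343342e-01 7.05566938e-02 1.62500601e+00 2.16793400e-05
 1.44653304e+00 4.54299174e-01]
```

View pics/p5.png

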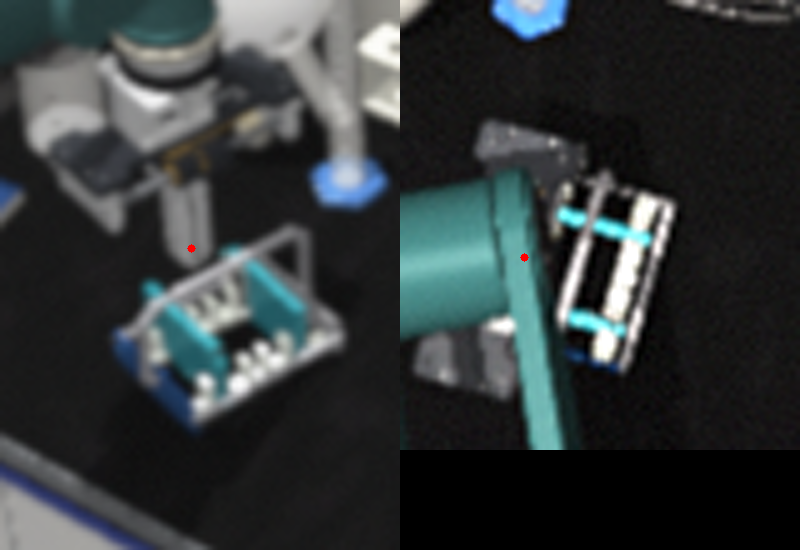

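apply_moves:
  commands:
    - [0,0,0,-0.0055,-0.0192,0,0]
    - [0,0,0,-0.0105,-0.0365,-0.002,0]
    - [0,0,0,-0.0147,-0.0509,-0.006,0]
    - [0,0,0,-0.0188,-0.0653,-0.013,0]
    - [0,0,0,-0.0224,-0.0778,-0.024,0]

```text
time: 4.35
tool_pos: [0.4756, 0.0696, 0.0644]
ee_rot: [3.137, -0.003, 1.296]
wrist_force: [4.9, 6.3, -5.6]
width: 0.0005
finger_force: 3.8
```

apply_moves:
  commands:
    - [0,0,0,0,0,0,0]
    - [0,0,0,0.002,0.007,0,0]
    - [0,0,0,0.002,0.007,0.02,0]
    - [0,0,0,-0.002,-0.005,0.024,0]
    - [0,0,0,-0.0047,-0.0163,0.02,0]

```text
time: 4.85
tool_pos: [0.4706, 0.0529, 0.085]
ee_rot: [3.138, -0.0, 1.297]
wrist_force: [0.3, -1.1, -0.3]
width: 0.0002
finger_force: 0.0
```

apply_moves:
  commands:
    - [0,0,0,-0.001,-0.003,-0.012,0]
    - [0,0,0,-0.002,-0.0067,-0.025,0]
    - [0,0,0,-0.003,-0.0095,-0.038,0]
    - [0,0,0,-0.0033,-0.0115,-0.052,0]
    - [0,0,0,-0.0033,-0.0115,-0.053,0]

```text
time: 5.35
tool_pos: [0.4653, 0.0417, 0.0292]
ee_rot: [-3.139, 0.0, 1.295]
wrist_force: [-2.0, -0.5, 7.5]
width: 0.0008
finger_force: 3.3
```

Run:
```python
from h import *
a=snapshot("scene");b=snapshot("top");o=get_obs();print(o["tool_pos"],o["ee_rot"],o["wrist_force"])
f=lambda x:cv2.resize(x,None,fx=5,fy=5,interpolation=cv2.INTER_CUBIC)
A=f(a["pixels"][140:250,175:255,::-1]);B=f(b["pixels"][150:240,180:260,::-1])
B=cv2.copyMakeBorder(B,0,100,0,0,cv2.BORDER_CONSTANT)
cv2.imwrite("pics/p6.png",np.hstack([A,B]))
```

```text
[0.46529775 0.04168673 0.02933267] [-3.13941550e+00  6.90828019e-04  1.29557980e+00] [-0.56858532 -0.94015637  3.28681695]
```

View pics/p6.png

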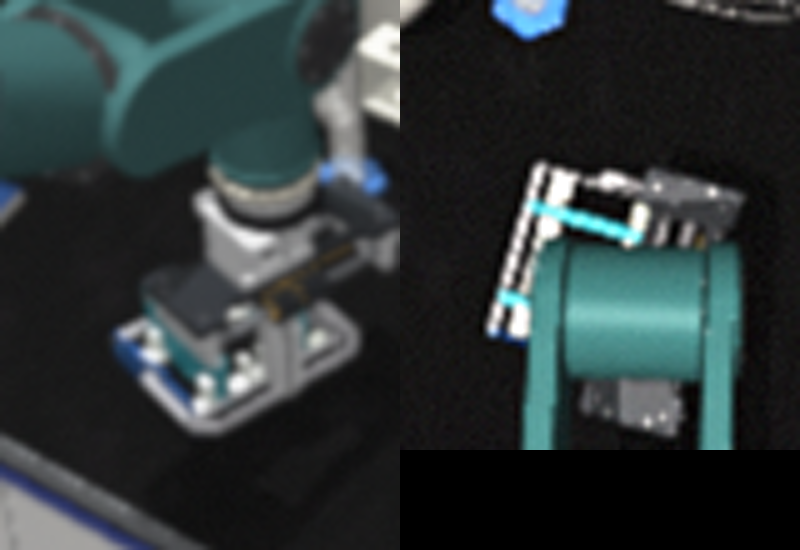

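The handle is folded down level towards rack -x, at about (270,400) in the crop. I'll lift, step aside and measure plate 1.

apply_moves:
  commands:
    - [0,0,0,0,0,0.04,0]
    - [0,0,0,0,0,0.08,10]
    - [0,0,0,0,-0.03,0.12,35]
    - [0,0,0,0,-0.06,0.12,35]
    - [0,0,0,0,-0.06,0.12,35]

```text
time: 5.95
tool_pos: [0.4666, -0.0204, 0.1505]
ee_rot: [3.14, 0.001, 1.292]
wrist_force: [-0.2, 0.2, 0.2]
width: 0.029
finger_force: 0.0
```

Run:
```python
from ov import *
import pickle
from scipy.optimize import least_squares
sc=snapshot("scene");tp=snapshot("top");pickle.dump(dict(scene=sc,top=tp),open("s1.pkl","wb"))
print(get_obs()["tool_pos"],get_obs()["width"])
o=(.4876,.1104);yaw=1.2897
for n,s in(("scene",sc),("top",tp)):
    for q in("plate_a","plate_a_label","position_1","rack","handle_bar"):
        print(n,q,[(np.round(d["pixel"]).tolist(),round(d["score"],2)) for d in place_of(n,q)][:3])
    for p in((0,.036,.01),(0,-.036,.01),(.03,-.032,.036),(-.03,.032,.036),(0,0,0),(-.072,0,.026)): print(proj(s,rp(o,yaw,p)).round(0).tolist())
f=lambda x,k=7:cv2.resize(x,None,fx=k,fy=k,interpolation=cv2.INTER_CUBIC)
ims=[]
for s,(x0,y0) in((sc,(195,180)),(tp,(195,175))):
    im=f(s["pixels"][y0:y0+55,x0:x0+55,::-1])
    for y,z in((.036,.066),(-.036,.066)):
      for x in(-.048,.048):
        p=proj(s,rp(o,yaw,(x,y,z)))[0];cv2.circle(im,tuple(((p-(x0,y0)+.5)*7).astype(int).tolist()),3,(0,0,255),-1)
    for x in(-.0525,.0525):
      for y in(-.066,.066):
        p=proj(s,rp(o,yaw,(x,y,.034)))[0];cv2.circle(im,tuple(((p-(x0,y0)+.5)*7).astype(int).tolist()),3,(0,255,0),-1)
    ims.append(im)
cv2.imwrite("pics/p7.png",np.hstack(ims))
```

```text
[ 0.46536101 -0.01789291  0.14864697] 0.03287393819074252
scene plate_a [([227.0, 207.0], 0.72), ([215.0, 216.0], 0.46)]
scene plate_a_label [([221.0, 195.0], 0.68)]
scene position_1 [([213.0, 214.0], 0.69), ([216.0, 214.0], 0.65)]
scene rack [([220.0, 210.0], 0.66)]
scene handle_bar [([232.0, 215.0], 0.65), ([220.0, 211.0], 0.61)]
[[213.0, 213.0]]
[[228.0, 205.0]]
[[222.0, 196.0]]
[[218.0, 213.0]]
[[221.0, 211.0]]
[[232.0, 217.0]]
top plate_a [([219.0, 205.0], 0.67), ([216.0, 211.0], 0.6), ([218.0, 193.0], 0.57)]
top plate_a_label [([209.0, 190.0], 0.63)]
top position_1 [([214.0, 211.0], 0.82), ([250.0, 152.0], 0.42)]
top rack [([219.0, 205.0], 0.92)]
top handle_bar []
[[214.0, 212.0]]
[[219.0, 194.0]]
[[211.0, 193.0]]
[[221.0, 213.0]]
[[217.0, 203.0]]
[[234.0, 208.0]]
```

View pics/p7.png

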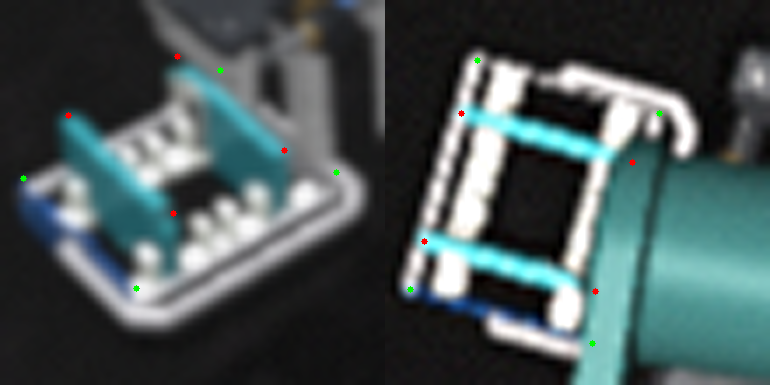

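apply_moves:
  commands:
    - [0,0,0,-0.004,0.047,0,35]
    - [0,0,0,-0.008,0.094,0,35]
    - [0,0,0,-0.0116,0.1412,0,35]
    - [0,0,0,-0.0116,0.1412,-0.02,35]
    - [0,0,0,-0.0116,0.1412,-0.05,35]

```text
time: 7.05
tool_pos: [0.4562, 0.1252, 0.1023]
ee_rot: [3.136, -0.002, 1.3]
wrist_force: [0.7, 0.7, 0.5]
width: 0.0328
finger_force: 0.0
```

apply_moves:
  commands:
    - [0,0,0,0,0,-0.02,35]
    - [0,0,0,0,0,-0.04,35]
    - [0,0,0,0,0,-0.06,35]
    - [0,0,0,0,0,-0.06,25]
    - [0,0,0,0,0,-0.06,18]

```text
time: 7.55
tool_pos: [0.4546, 0.1232, 0.0407]
ee_rot: [-3.141, 0.0, 1.296]
wrist_force: [1.0, 0.7, -0.1]
width: 0.0204
finger_force: 0.0
```

apply_moves:
  commands:
    - [0,0,0,0,0,0,14]
    - [0,0,0,0,0,0,14]
    - [0,0,0,0,0,0,12]
    - [0,0,0,0,0,0,12]
    - [0,0,0,0,0,0,12]

```text
time: 8.05
tool_pos: [0.4548, 0.1231, 0.0408]
ee_rot: [3.141, -0.0, 1.296]
wrist_force: [0.1, -0.5, -0.0]
width: 0.0115
finger_force: 0.0
```

apply_moves:
  commands:
    - [0,0,0,0,0,-0.006,12]
    - [0,0,0,0,0,-0.006,12]
    - [0,0,0,0,0,-0.006,0]
    - [0,0,0,0,0,-0.006,0]
    - [0,0,0,0,0,-0.006,0]

```text
time: 8.55
tool_pos: [0.4545, 0.1231, 0.0343]
ee_rot: [-3.141, 0.0, 1.296]
wrist_force: [-0.3, 0.8, -0.2]
width: 0.0077
finger_force: 30.0
```

apply_moves:
  commands:
    - [0,0,0,0,0,0,0]
    - [0,0,0,0,0,0.01,0]
    - [0,0,0,0,0,0.025,0]
    - [0,0,0,0,0,0.04,0]
    - [0,0,0,0,0,0.055,0]

```text
time: 9.05
tool_pos: [0.4548, 0.1231, 0.0909]
ee_rot: [3.141, -0.0, 1.296]
wrist_force: [0.7, -0.1, -0.6]
width: 0.0075
finger_force: 30.0
```

apply_moves:
  commands:
    - [0,0,0,0,0,0.02,0]
    - [0,0,0,0,0,0.04,0]
    - [0,0,0,0,0,0.06,0]
    - [0,0,0,0,0,0.08,0]
    - [0,0,0,0,0,0.1,0]

```text
time: 9.55
tool_pos: [0.4546, 0.1231, 0.1913]
ee_rot: [3.14, -0.0, 1.296]
wrist_force: [0.5, 0.1, -1.3]
width: 0.0078
finger_force: 30.0
```

Run:
```python
from ov import *
sc=snapshot("scene");tp=snapshot("top");o=get_obs();print(o["tool_pos"],o["width"],o["finger_force"],o["joint_positions"])
x0,y0=175,120
A=cv2.resize(sc["pixels"][y0:y0+110,x0:x0+90,::-1],None,fx=5,fy=5,interpolation=cv2.INTER_CUBIC)
cv2.imwrite("pics/p8.png",A)
for q in("plate_a","plate_a_label","reader_head"):
    for n in("scene","top"): print(n,q,[(np.round(d["pixel"]).tolist(),round(d["score"],2)) for d in place_of(n,q)][:3])
```

```text
[0.45653697 0.12340166 0.19366156] 0.007850868709510475 29.999173879623413 [ 1.44047622e-01 -8.92850739e-02  1.57038639e+00 -3.51319921e-05
  1.65265497e+00  4.19006835e-01]
scene plate_a [([210.0, 184.0], 0.7), ([370.0, 262.0], 0.57), ([229.0, 207.0], 0.56)]
top plate_a [([219.0, 194.0], 0.37)]
scene plate_a_label [([221.0, 196.0], 0.59)]
top plate_a_label []
scene reader_head [([294.0, 185.0], 0.73)]
top reader_head [([314.0, 203.0], 0.76)]
```

View pics/p8.png

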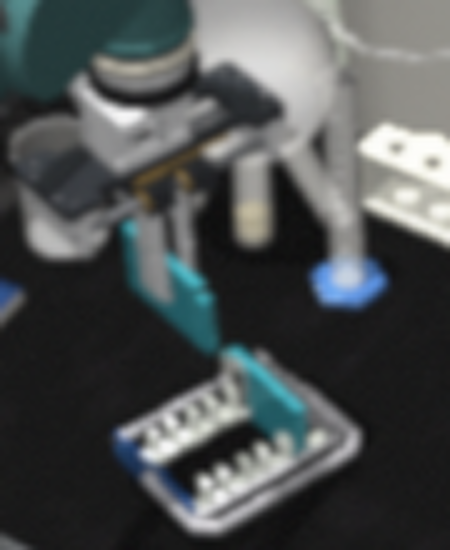

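```bash
cat >> ov.py <<'E'
def readR(yw):
    z=np.array([0,1,-1])/2**.5; y=np.array([1.,0,0]); x=np.cross(y,z)
    return Ro.from_euler('z',yw).as_matrix()@np.c_[x,y,z]
E
python3 - <<'E'
from ov import *
import pickle
from scipy.optimize import minimize
sc=snapshot("scene");tp=snapshot("top")
S0=pickle.load(open("s0.pkl","rb"));t0=S0["top"]
c=[onz(t0,(np.array(p)+.5)/5-.5+[290,175],.008)[:2] for p in((67,48),(206,62),(197,226),(57,215))]
c=np.array(c);print("foot",c.round(3).tolist(),c.mean(0).round(4))
for i,j in((0,3),(1,2)): d=c[i]-c[j];print("yaw",np.degrees(np.arctan2(d[1],d[0])).round(1))
for i,j in((0,1),(3,2)): d=c[i]-c[j];print("yaw",np.degrees(np.arctan2(-d[0],d[1])).round(1))
# head silhouette fit
V=np.array([[a,b,e] for a in(-.03,.03) for b in(-.039,.039) for e in(-.06,0)])
def sil(s,v,k=4):
    P=V@readR(v[2]).T+[v[0],v[1],.302]
    im=np.zeros((384*k,512*k),np.uint8);h=cv2.convexHull(((proj(s,P)+.5)*k-.5).astype(np.float32))
    cv2.fillConvexPoly(im,h.round().astype(np.int32),255);return cv2.resize(im,(512,384),interpolation=cv2.INTER_AREA)/255.
for pair in((("scene",sc),("top",tp)),(("top",tp),),(("scene",sc),)):
    M=[(s,masks_of(n,"reader_head")[0]["mask"].astype(float)) for n,s in pair]
    f=lambda v:sum(np.abs(sil(s,v)-m).sum() for s,m in M)
    best=min((minimize(f,[.494,y,w],method="Nelder-Mead",options=dict(initial_simplex=[[.494,y,w],[.51,y,w],[.494,y+.02,w],[.494,y,w+.15]])) for y in(-.2,-.22) for w in(0,-.08)),key=lambda r:r.fun)
    print([p[0] for p in pair],best.x.round(4),best.fun,[m.sum() for _,m in M])
E
```

```text
foot [[0.563, -0.23], [0.552, -0.341], [0.422, -0.333], [0.431, -0.222]] [ 0.4919 -0.2817]
yaw -3.6
yaw -3.4
yaw -5.7
yaw -4.6
['scene', 'top'] [ 0.4966 -0.2088 -0.1313] 258.435294117647 [np.float64(576.0), np.float64(617.0)]
['top'] [ 0.4966 -0.2079 -0.0446] 100.01568627450979 [np.float64(617.0)]
['scene'] [ 0.4961 -0.2089 -0.2449] 144.14509803921567 [np.float64(576.0)]
```

Run:
```python
from ov import *
o=get_obs();p=o["tool_pos"];R0=Ro.from_euler('xyz',o["ee_rot"]).as_matrix()
Rr=readR(-.075);zr=Rr[:,2];tx=Ro.from_euler('z',-.075).as_matrix()[:,0]
Rt=np.c_[tx,-zr,np.cross(tx,-zr)];L=np.array([.495,-.209,.302])+.16*zr
T=L-Rt@[-.033,.004,-.0017]
rv=Ro.from_matrix(Rt@R0.T).as_rotvec()
print(p,T.round(4),(T-p).round(4),rv.round(4),np.linalg.norm(rv),Ro.from_matrix(Rt).as_euler('xyz'))
```

```text
[0.45446082 0.12307811 0.18917002] [ 0.5365 -0.097   0.1848] [ 0.082  -0.2201 -0.0043] [-0.6947 -0.4863 -1.2948] 1.547742545809678 [ 2.35619449  0.         -0.075     ]
```

apply_moves:
  commands:
    - [-0.0463,-0.0324,-0.0863,0.0055,-0.0147,0,0]
    - [-0.0926,-0.0648,-0.1726,0.0109,-0.0293,0,0]
    - [-0.139,-0.0972,-0.259,0.0164,-0.044,0,0]
    - [-0.185,-0.13,-0.3452,0.0219,-0.0587,0,0]
    - [-0.2316,-0.1621,-0.4316,0.0273,-0.0734,0,0]

```text
time: 10.75
tool_pos: [0.482, 0.0492, 0.1897]
ee_rot: [2.887, 0.125, 0.842]
wrist_force: [-0.9, 0.4, -1.0]
width: 0.008
finger_force: 30.0
```

apply_moves:
  commands:
    - [-0.0463,-0.0324,-0.0863,0.0055,-0.0147,0,0]
    - [-0.0926,-0.0648,-0.1726,0.0109,-0.0293,0,0]
    - [-0.139,-0.0972,-0.259,0.0164,-0.044,0,0]
    - [-0.185,-0.13,-0.3452,0.0219,-0.0587,0,0]
    - [-0.2316,-0.1621,-0.4316,0.0273,-0.0734,0,0]

```text
time: 11.25
tool_pos: [0.5093, -0.0239, 0.1896]
ee_rot: [2.605, 0.124, 0.372]
wrist_force: [0.3, -0.1, -1.6]
width: 0.0079
finger_force: 30.0
```

```bash
python3 -c "
from h import *
print(get_obs()['joint_positions'])"
```

```text
[ 0.20321831  0.00768346  1.58754857 -0.54856033  1.56878903  1.37526625]
```

Joints are well inside their ranges, so I'll go on.

apply_moves:
  commands:
    - [-0.0463,-0.0324,-0.0863,0.0055,-0.0147,0,0]
    - [-0.0926,-0.0648,-0.1726,0.0109,-0.0293,0,0]
    - [-0.139,-0.0972,-0.259,0.0164,-0.044,-0.001,0]
    - [-0.185,-0.13,-0.3452,0.0219,-0.0587,-0.002,0]
    - [-0.2316,-0.1621,-0.4316,0.0273,-0.0734,-0.004,0]

```text
time: 11.75
tool_pos: [0.5369, -0.0972, 0.1854]
ee_rot: [2.355, -0.002, -0.078]
wrist_force: [0.4, -0.1, -0.7]
width: 0.0076
finger_force: 30.0
```

apply_moves:
  commands:
    - [0,0,0,0,0,0,0]
    - [0,0,0,0,0,0,0]
    - [0,0,0,0,0,0,0]
    - [0,0,0,0,0,0,0]
    - [0,0,0,0,0,0,0]

```text
time: 12.25
tool_pos: [0.5364, -0.0968, 0.1862]
ee_rot: [2.356, -0.001, -0.074]
wrist_force: [1.0, -0.4, -0.2]
width: 0.0078
finger_force: 30.0
```

Run:
```python
from ov import *
sc=snapshot("scene");tp=snapshot("top");o=get_obs();p=o["tool_pos"];R=Ro.from_euler('xyz',o["ee_rot"]).as_matrix();print(p,o["ee_rot"],o["joint_positions"],o["finger_force"])
Rr=readR(-.075);org=np.array([.495,-.209,.302]);L=p+R@[-.033,.004,-.0017]
print("label in reader",Rr.T@(L-org),"angle",np.arccos(-R[:,1]@Rr[:,2]))
ims=[]
V=np.array([[a,b,e] for a in(-.03,.03) for b in(-.039,.039) for e in(-.06,0)])@Rr.T+org
for n,s,(x0,y0) in(("scene",sc,(215,150)),("top",tp,(235,155))):
    im=cv2.resize(s["pixels"][y0:y0+110,x0:x0+100,::-1],None,fx=4,fy=4,interpolation=cv2.INTER_CUBIC)
    for P,c in((L,(0,0,255)),(org,(255,0,255)),*[(v,(0,255,0)) for v in V]):
        q=proj(s,P)[0];cv2.circle(im,tuple(((q-(x0,y0)+.5)*4).astype(int).tolist()),2,c,-1)
    ims.append(im)
    for q in("plate_a_label","plate_a","reader_head"): print(n,q,[(np.round(d["pixel"]).tolist(),round(d["score"],2)) for d in place_of(n,q)][:3])
    print(proj(s,[L,org]).round(0).tolist())
cv2.imwrite("pics/p9.png",np.hstack(ims))
```

```text
[ 0.53645179 -0.09685262  0.18602807] [ 2.35601352e+00 -9.93688690e-04 -7.42186301e-02] [ 0.16627191  0.19603732  1.49325669 -0.76069931  1.6539023   1.82592003] 29.999131858348846
label in reader [ 9.28255671e-04 -7.06156925e-05  1.59283299e-01] angle 0.00023491006876868344
scene plate_a_label [([222.0, 195.0], 0.74), ([230.0, 216.0], 0.49)]
scene plate_a [([277.0, 199.0], 0.76), ([229.0, 205.0], 0.65)]
scene reader_head [([297.0, 184.0], 0.88)]
[[268.0, 193.0], [296.0, 183.0]]
top plate_a_label [([248.0, 152.0], 0.44)]
top plate_a [([277.0, 191.0], 0.54)]
top reader_head [([312.0, 200.0], 0.72)]
[[271.0, 199.0], [309.0, 202.0]]
```

View pics/p9.png

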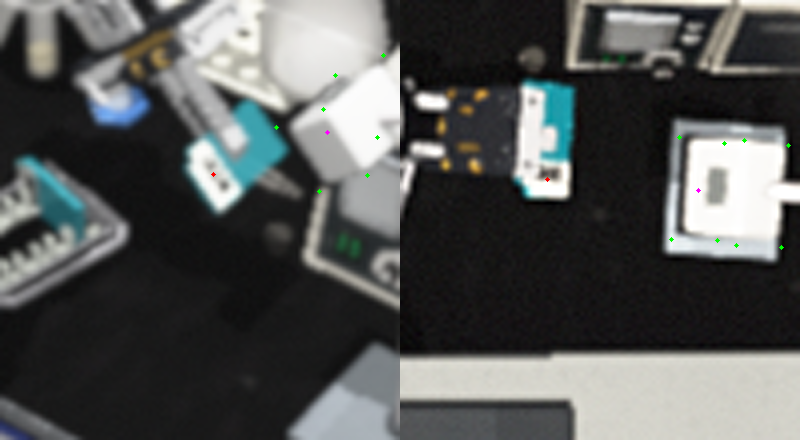

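Run:
```python
from ov import *
from scipy.optimize import least_squares
sc=snapshot("scene");tp=snapshot("top")
for a,b in(((296,184),(311.5,201.7)),((297,184),(312,200))): X=tri(sc,a,tp,b);print(X.round(4))
# tri with z fixed .302
print(onz(sc,(296,184),.302).round(4),onz(tp,(311.5,201.7),.302).round(4))
# masks: light box visible, rim depth free
V=lambda r:np.array([[a,b,e] for a in(-.03,.03) for b in(-.039,.039) for e in(-.06,-r)])
from scipy.optimize import minimize
M=[]
for n,s in(("scene",sc),("top",tp)):
    m=masks_of(n,"reader_head")[0]["mask"];g=s["pixels"].min(2)>(110 if n=="scene" else 200);M.append((s,(m&g).astype(float)));print(n,m.sum(),(m&g).sum())
def f(v):
    t=0
    for s,m in M:
        im=np.zeros((1536,2048),np.uint8);P=V(v[3])@readR(v[2]).T+[v[0],v[1],.302]
        cv2.fillConvexPoly(im,cv2.convexHull(((proj(s,P)+.5)*4-.5).astype(np.float32)).round().astype(np.int32),255)
        t+=np.abs(cv2.resize(im,(512,384),interpolation=cv2.INTER_AREA)/255.-m).sum()
    return t
for r0 in(0,.01):
    r=minimize(f,[.495,-.209,-.075,r0],method="Nelder-Mead",options=dict(initial_simplex=np.array([.495,-.209,-.075,r0])+np.vstack([np.zeros(4),np.diag([.01,.015,.1,.012])])))
    print(r.x.round(4),r.fun)
```

```text
[ 0.4936 -0.2131  0.3002]
[ 0.4985 -0.2146  0.2973]
[ 0.489  -0.2111  0.302 ] [ 0.496  -0.2162  0.302 ]
scene 592 544
top 603 483
[ 0.4954 -0.2036 -0.0954  0.0194] 244.9098039215686
[ 0.4943 -0.2037 -0.0718  0.0196] 242.20392156862744
```

```bash
python3 -c "
from bench import *
print(close_job())"
```

```text
the job is handed in; nothing more can be done
None
```

I handed the job in with plate 1 held still in the grip before the reader, label face up and square to the window by my measurements: label centre about 159 mm out and within 1 mm of my estimated axis (reader position good to about 1 cm). The handle is folded down and the other plate is still in its slot; `close_job()` returned no verdict, so the pass is unconfirmed.

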